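Set the spring tensioner to its mark and pin it

ROBOT

A 7-joint arm with a two-finger parallel gripper is mounted at the origin on the work surface. World frame = base frame: x ahead of the robot, y to its left, z up, the work surface at z = 0. Lengths are in mm, angles in rad, forces in N, time in s.
With the tool pointing down it reaches from about 400 to 850 mm from the base axis. Payload 10.4 kg.
Tool frame: the origin (TCP) lies at the very end of the fingers, on their centre line; the grasp point (between the pads) lies 19 mm behind it; z points along the fingers, y is the line along which they close (so a half turn about z gives the same grasp; the last joint's range is limited). The gripper opens to 87 mm and grips with 3 to 60 N. Pads are 19 mm wide; open, the fingers measure 117 mm over their backs; the gripper's body (75 mm by 190 mm) begins 51 mm behind the grasp point.
Start: joints at [1.304, 0.332, -0.065, 1.46, 0.022, 1.35, -0.088], TCP at [150.892, -606.536, 199.176] pointing down, gripper open.
Joint ranges: [-2.6, 2.6], [-0.5, 2.12], [-1.47, 1.34], [0.16, 2.42], [-1.27, 4.41], [0.06, 2.06], [-2.6, 2.6]. Speed limits (rad/s): [2.22, 2.22, 2.79, 2.79, 3.14, 3.14, 3.14].

INTERFACE

Orientations are given as a unit quaternion [w, x, y, z].
In Python, from station import get_obs, eyes, arm gives the robot as it stands.
- The arm moves only by the tool move_arm, never from a script. Its argument "targets" is a list of rows, each a list of 6 numbers: the shift along the tool's x, y, z each as a share of 0.15 m, from -1 to 1, then the turn, a rotation vector about the tool's x, y, z each as a share of pi rad, from -1 to 1. A call has 1 to 10 rows; each row is the pose to reach, as a shift and turn from the pose commanded when the call began, along the tool's axes at that moment, turning the shorter way round; what a row does not reach only later rows make up. A row lasts 1/10 s, in which the tool goes at most 50 mm and 8.59 degrees, less where a joint would pass 70% of its speed; a pose out of reach is approached as far as the arm can. A call with a number of a shift or a turn outside -1 to 1 is refused whole. A call with a gripper value outside its range is refused whole. "grip" is the gripper command: -1 is fully open, 1 is shut, values between are in proportion, set as the call begins (left out, the last holds). The fingers move at their own pace and stop on an object; "force" is the grip in N (left out, the last holds). Time passes only in rows, so rows that repeat a pose let the fingers close. It gives the time, the measured TCP pose, the force, the opening and the grip force at its end, in the units of the state.
- get_obs(): the state, without advancing time (a new reading comes with each control period).
- eyes.capture(name): name is "scene" or "side" or "wrist"; returns the picture (384x512x3 uint8, blue, green, red); there is no depth.
- eyes.camera_info(name): a dict with "vertical_fov" (degrees; the focal length in pixels is half the picture's height over the tangent of half this angle, whatever the lens; pixels are square), "cx", "cy" (the principal point, pixels), "pose" (4x4, takes a point from camera to world coordinates). Camera axes: x right, y down, z forward; pixel columns grow to the right and rows downward; lengths in mm; the calibration is good to about 2 mm. A picture is of the moment at which its call begins: read the wrist's pose just before it. camera_info takes no time and is no camera call; for the wrist camera it gives the pose at the moment of the call.
- arm.finish_job(): hands the job in; it is judged then, once.
The state is a dict: "t": time; "joint_positions": joint angles; "qvel": joint speeds; "tau": joint torques, N m; "eef_pos": TCP position; "tool_rot": TCP orientation; "ft_force": force on the tool from outside, world axes, zero at the start; "ft_torque": the same for the moment, N m; "width": finger opening in mm; "gripper_force": force on a finger pad.
Only numpy, scipy, OpenCV 4.12 (cv2) and the standard library are available. Lean on these libraries where they do the work, as an engineer would, in place of code of your own. Each camera call takes 0.05 s, during which the arm holds its last target. There are 200 camera calls.

TASK

Take the lock pin out of the wooden block, put it through the hole in the tensioner's spring-loaded handwheel, and with it swing the wheel round until the pointer on its far rim reaches the upright mark at the back of the housing. Then ease the wheel on past the mark while feeling with the pin for the locking hole underneath, which comes within the next sixteen degrees; press the pin gently fully home and let go, so that it holds the wheel. Do not force the pin, and leave the other tools and parts where they are.

Things in the scene. Friction and masses are not known exactly. Their poses are not given: they have to be found in the camera images.
- tensioner: Grey housing 230 x 230 mm, fixed to the table. Origin: centre of its underside, on the wheel's vertical axis; x axis from the axis to the mark, z up. Housing top at 60 mm; on its near half lies a bare steel locking plate, flat top 86 mm above the table, about 90 mm (x) by 170 mm (y), on which the pin's foot can slide.
- plate_spot (a point): Point on the locking plate's top exactly opposite the mark, 55 mm from the axis. The plate's one round locking hole (11.5 mm wide, 26 mm deep, sharp edge) is also 55 mm from the axis, but further on counter-clockwise (from above) by 0.04 to 0.28 rad (2 to 15 mm of arc), different each time as the plate is bolted through slots: it must be felt for.
- mark (a point): Point of the upright dark fin (10 mm wide) on the aluminium ledge at the far side of the housing, 106 mm from the axis, 106 mm above the table.
- wheel: Handwheel, black rim 167 mm across, turning level. Origin: on the axis at its underside, 88 mm above the table, 2 mm over the plate; x axis towards the pointer. Starts 0.4 to 0.9 rad clockwise (from above) of the mark; turn it counter-clockwise. A spring pulls it back: some 2 N at the hole moves it at first, 7 N past the mark; let go there it swings back. Rim, spokes at most 12 mm high, hub 20.
- pointer (a point): Tip of the wheel's steel pointer, which stands out from the far rim, 98 mm from the axis, 100 mm above the table. At the mark when in line with it as seen from the axis.
- wheel_hole (a point): Centre of the mouth of the vertical through hole in the wheel: 12 mm wide with 1.5 mm chamfer, in a square aluminium lug 36 x 36 mm and 12 mm thick, 55 mm from the axis, exactly opposite the pointer; lug top 100 mm above the table.  Under the spring the pin bears on the side of this hole, so sliding it down or up drags by up to 7 N; its foot on the plate adds to that.
- lock_pin: Steel lock pin, 80 g, upright and loose in a hole of the block, foot 8 mm above the table. Origin: centre of its foot, z up along it. Shank 10 mm across, 0 to 36 mm, foot chamfer 1 mm; above a flat shoulder a round grip 17 mm across, 36 to 82 mm. Fully home its shoulder rests on the lug, foot 24 mm below the wheel's underside; if it misses the locking hole the foot stops on the plate, 22 mm higher.
- block: Plywood block 220 x 50 x 34 mm, fixed, origin at the centre of its underside, long side along x; three upright holes 12 mm wide and 26 mm deep at x -80, 0 and 80 mm hold the lock pin and the two tools below in any order.
- t_key: Bystander in the block: hex key with a black cross bar (T, 44 mm long).
- ball_punch: Bystander in the block: thin punch with a black ball knob, 26 mm across.
- spanner: Bystander: steel spanner lying on the table.
- driver: Bystander: screwdriver lying on the table.
- socket: Bystander: small steel socket, 28 mm across, 34 mm tall.
- motor: Bystander: square stepper motor, 42 mm wide, with shaft up.
- hub: Bystander: stepped aluminium wheel hub, 64 mm across.
Not all that is in view belongs to the job. Leave any pink look-alike of the lock_pin alone.

How it is judged:
By the outcome, as a careful person would: the job done as asked, in the order asked, and still so for the second after the job is handed in, with the robot touching nothing.
It also fails if it takes over 67 s, if anything falls off the work surface, if the arm or the gripper's body presses on something with over 40 N, if the wrist force passes 120 N, or if a joint passes its speed limit or range.

## Working session

There is one attempt and no reset: what is moved stays moved. The work goes in short steps, Python scripts to look and compute and a tool call to move; the robot and the scene stay as the last step left them, time stands still between calls to the robot, and variables do not carry over. Pictures are saved under pics/ and viewed, at most 13 in all, crops included, and the job is handed in when it is done.

Besides the shell and the picture viewer there is one more tool, called after "Emit:" as name(argument=value, ...) on one line, values as JSON. move_arm: Moves the arm, as the interface text tells. Its arguments: {"type":"object","properties":{"targets":{"type":"array"},"grip":{"type":"number"},"force":{"type":"number"}},"required":["targets"]}

```bash
mkdir -p pics; ls
python3 - <<'E'
from station import get_obs, eyes, arm
import cv2,numpy as np
o=get_obs()
print({k:np.round(v,3).tolist() for k,v in o.items()})
a=[]
for n in("scene","side","wrist"):
    i=eyes.camera_info(n);print(n,i["vertical_fov"],i["cx"],i["cy"],np.round(i["pose"],3).tolist())
    im=eyes.capture(n);cv2.imwrite(f"pics/{n}0.png",im)
    if n!="wrist":cv2.imwrite(f"pics/{n}0b.png",cv2.resize(im,(800,600),interpolation=cv2.INTER_CUBIC))
E
```

```text
pics
{'t': 0.0, 'joint_positions': [1.304, 0.333, -0.065, 1.461, 0.022, 1.35, -0.088], 'qvel': [0.0, -0.001, -0.001, -0.001, 0.0, 0.0, 0.002], 'tau': [-0.0, -62.326, 0.025, -38.991, -0.061, 0.04, 0.0], 'eef_pos': [150.765, -606.112, 198.351], 'tool_rot': [-0.001, 0.993, 0.122, -0.0], 'ft_force': [0.242, 0.896, -0.134], 'ft_torque': [-0.015, -0.026, 0.03], 'gripper_force': 0.0, 'width': 87.042}
scene 42.623782317398536 253.34143860302072 191.0352856127757 [[0.853, 0.352, -0.385, 1081.688], [0.521, -0.603, 0.603, -794.988], [-0.02, -0.715, -0.698, 1083.663], [0.0, 0.0, 0.0, 1.0]]
side 43.843118865732535 255.15513195498522 190.14646600275168 [[-0.729, -0.422, 0.539, -76.503], [-0.684, 0.425, -0.593, 734.232], [0.021, -0.801, -0.599, 795.18], [0.0, 0.0, 0.0, 1.0]]
wrist 64.38867987530848 255.79196898219456 188.76164330513237 [[0.241, -0.928, -0.284, 230.091], [-0.971, -0.231, -0.069, -587.251], [-0.002, 0.293, -0.956, 384.675], [0.0, 0.0, 0.0, 1.0]]
```

View pics/scene0b.png

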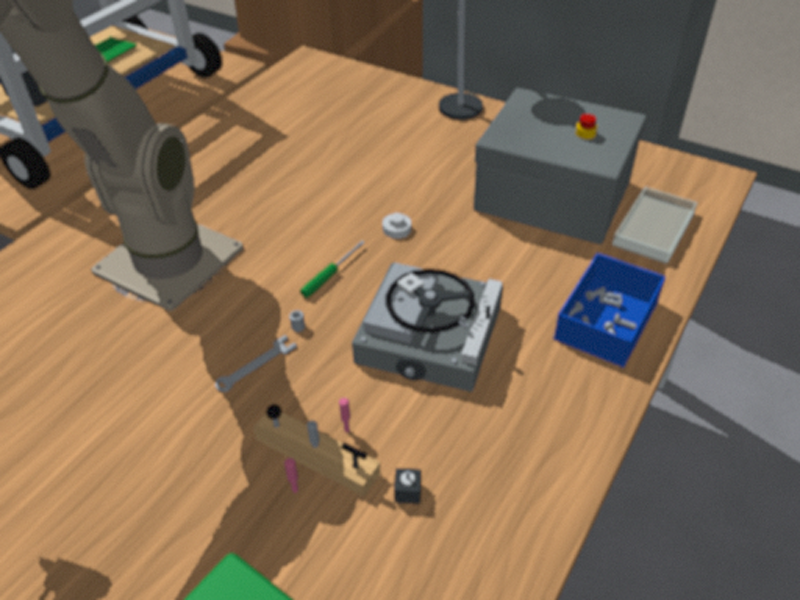

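View pics/side0b.png

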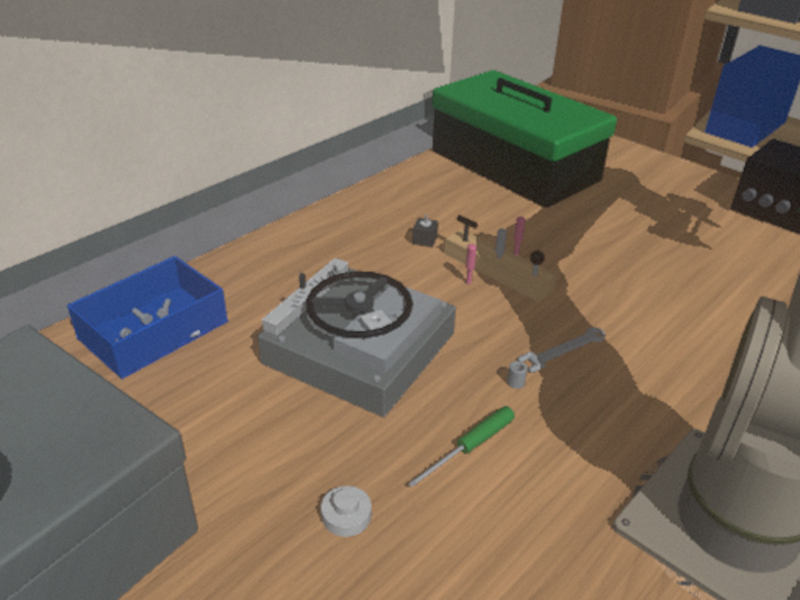

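```bash
cat > h.py <<'E'
import numpy as np,cv2
from station import get_obs, eyes, arm
def ray(n,p,i=None):
    i=i or eyes.camera_info(n);P=np.array(i["pose"]);f=192/np.tan(np.radians(i["vertical_fov"]/2))
    d=P[:3,:3]@np.array([(p[0]-i["cx"])/f,(p[1]-i["cy"])/f,1]);return P[:3,3],d/np.linalg.norm(d)
def atz(n,p,z,i=None):
    o,d=ray(n,p,i);return o+d*(z-o[2])/d[2]
def tri(rs):
    A=sum(np.eye(3)-np.outer(d,d) for o,d in rs);b=sum((np.eye(3)-np.outer(d,d))@o for o,d in rs)
    return np.linalg.solve(A,b)
def proj(n,X,i=None):
    i=i or eyes.camera_info(n);P=np.array(i["pose"]);f=192/np.tan(np.radians(i["vertical_fov"]/2))
    c=P[:3,:3].T@(np.asarray(X,float)-P[:3,3]);return np.array([i["cx"]+f*c[0]/c[2],i["cy"]+f*c[1]/c[2]])
def crop(im,x,y,w,h,k):
    return cv2.resize(im[y:y+h,x:x+w],None,fx=k,fy=k,interpolation=cv2.INTER_CUBIC)
E
python3 - <<'E'
from h import *
s=cv2.imread("pics/scene0.png");d=cv2.imread("pics/side0.png")
a=np.vstack([np.hstack([crop(s,224,160,100,75,4),crop(s,160,246,100,75,4)]),np.hstack([crop(d,164,156,100,75,4),crop(d,270,126,100,75,4)])])
cv2.imwrite("pics/c1.png",a)
print(atz("scene",(430/1.5625,297/1.5625),100),atz("side",(359/1.5625,300/1.5625),105))
print(atz("scene",(312/1.5625,425/1.5625),90),atz("side",(501/1.5625,231/1.5625),90))
E
```

```text
[591.3791629   89.49309629 100.        ] [582.78836579  98.96650075 105.        ]
[ 568.77200576 -249.18421979   90.        ] [ 563.2089252  -239.48273189   90.        ]
```

View pics/c1.png

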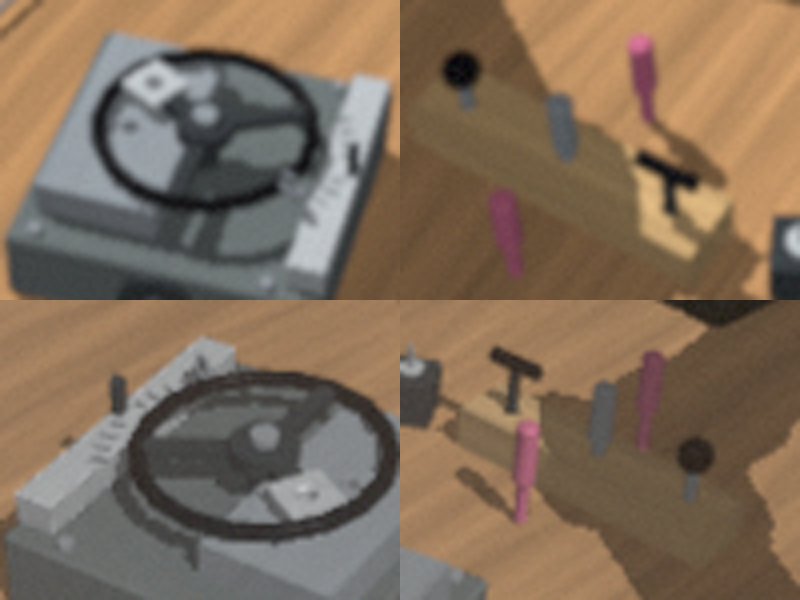

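View pics/wrist0.png

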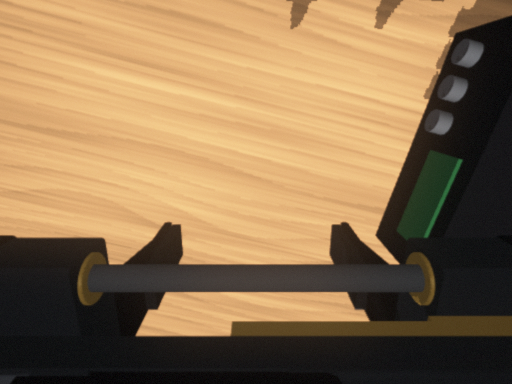

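```bash
cat > m.py <<'E'
from h import *
S=lambda x,y:ray("scene",(224+x/4,160+y/4)); SB=lambda x,y:ray("scene",(160+(x-400)/4,246+y/4))
D=lambda x,y:ray("side",(164+x/4,156+(y-300)/4)); DB=lambda x,y:ray("side",(270+(x-400)/4,126+(y-300)/4))
def both(n,a,b,z):
    at=lambda r:r[0]+r[1]*(z-r[0][2])/r[1][2]
    t=tri([a,b]);print(n,t.round(1),at(a)[:2].round(1),at(b)[:2].round(1));
both("hub",S(205,113),D(265,435),108)
both("lughole",S(155,83),D(308,492),100)
both("fintop",S(354,147),D(118,376),106)
both("finbase",S(354,175),D(120,410),95)
both("pin",SB(560,97),DB(606,385),90)
both("ball",SB(460,70),DB(695,455),90)
both("tkey",SB(667,170),DB(516,363),90)
both("pinkR top",SB(641,42),DB(528,427),80)
both("pinkL top",SB(502,195),DB(652,357),80)
at=lambda r,z:(r[0]+r[1]*(z-r[0][2])/r[1][2]).round(1)
print("hole?",at(S(130,126),86))
# ellipse rim: extremes
E
python3 m.py
```

```text
hub [589.6  91.6 104.4] [591.8  88.9] [585.5  94.6]
lughole [538.6 106.7  97.5] [540.7 105.2] [535.6 108.5]
fintop [697.6 113.9 105.5] [697.8 113.4] [696.9 114.3]
finbase [699.1 113.5  78.3] [705.8  98.9] [680.5 127.7]
pin [ 565.  -244.4   89. ] [ 566.3 -244.4] [ 563.4 -243.8]
ball [ 485.7 -246.6   66. ] [ 499.6 -259.6] [ 467.3 -214.3]
tkey [ 645.6 -246.    72.1] [ 653.7 -255.5] [ 627.3 -222. ]
pinkR top [ 579.3 -176.3   78.4] [ 580.5 -176.9] [ 577.4 -174.6]
pinkL top [ 573.1 -315.1   78.8] [ 573.7 -315.7] [ 572.1 -313.2]
hole? [540.5  69.6  86. ]
```

```bash
cat > plan.py <<'E'
# usage: plan.py x,y,z,phi[,pitch,roll] ... ; rows relative to commanded pose in cmd.json; last becomes new command
import sys,json,os,numpy as np
from scipy.spatial.transform import Rotation as R
c=json.load(open("cmd.json")) if os.path.exists("cmd.json") else dict(p=[150.892,-606.536,199.176],q=[0.993,0.122,0,-0.001])
p=np.array(c["p"]);r=R.from_quat(c["q"])
for a in sys.argv[1:]:
    v=[float(t) for t in a.split(",")]
    rd=R.from_euler("z",v[3])*R.from_euler("x",np.pi)
    row=np.round(np.r_[r.inv().apply(np.array(v[:3])-p)/150,(r.inv()*rd).as_rotvec()/np.pi],4)
    print(row.tolist(), "" if abs(row).max()<=1 else "TOO FAR")
pn=p+r.apply(row[:3]*150);qn=r*R.from_rotvec(row[3:]*np.pi)
if abs(row).max()<=1: json.dump(dict(p=pn.tolist(),q=qn.as_quat().tolist()),open("cmd.json","w"))
E
for t in 290,-490,250,0.16 430,-370,250,0.08 555,-246,160,0; do python3 plan.py $t; done
```

```text
[1.088, -0.53, -0.3375, -0.0006, -0.0001, 0.0269] TOO FAR
[2.1872, -1.0803, -0.3362, -0.0006, -0.0, 0.0524] TOO FAR
[3.1957, -1.6794, 0.2653, -0.0006, -0.0, 0.0778] TOO FAR
```

```bash
for t in 275,-500,250,0.16 400,-390,250,0.1 510,-290,210,0.05 563,-244.5,150,0; do python3 plan.py $t; done
```

```text
[0.9748, -0.4895, -0.3376, -0.0006, -0.0001, 0.0269] 
[0.9395, -0.5912, -0.0001, -0.0, 0.0001, 0.0191] 
[0.7962, -0.5901, 0.2668, -0.0, -0.0, 0.0159] 
[0.368, -0.2853, 0.4001, -0.0, -0.0, 0.0159]
```

Emit:
move_arm(targets=[[0.9748, -0.4895, -0.3376, -0.0006, -0.0001, 0.0269], [0.9748, -0.4895, -0.3376, -0.0006, -0.0001, 0.0269], [0.9748, -0.4895, -0.3376, -0.0006, -0.0001, 0.0269], [0.9748, -0.4895, -0.3376, -0.0006, -0.0001, 0.0269], [0.9748, -0.4895, -0.3376, -0.0006, -0.0001, 0.0269], [0.9748, -0.4895, -0.3376, -0.0006, -0.0001, 0.0269]], grip=0)

```text
t: 0.75
eef_pos: [274.7, -500.1, 249.6]
tool_rot: [0.001, 0.997, 0.08, -0.0]
ft_force: [-0.1, -0.4, 0.6]
width: 48.1
gripper_force: 0.0
```

Emit:
move_arm(targets=[[0.9395, -0.5912, -0.0001, 0, 0.0001, 0.0191], [0.9395, -0.5912, -0.0001, 0, 0.0001, 0.0191], [0.9395, -0.5912, -0.0001, 0, 0.0001, 0.0191], [0.9395, -0.5912, -0.0001, 0, 0.0001, 0.0191], [0.9395, -0.5912, -0.0001, 0, 0.0001, 0.0191], [0.9395, -0.5912, -0.0001, 0, 0.0001, 0.0191]])

```text
t: 1.35
eef_pos: [398.5, -391.6, 249.0]
tool_rot: [0.001, 0.999, 0.048, -0.001]
ft_force: [-0.1, 0.0, -0.6]
width: 43.4
gripper_force: 0.0
```

Emit:
move_arm(targets=[[0.7962, -0.5901, 0.2668, 0, 0, 0.0159], [0.7962, -0.5901, 0.2668, 0, 0, 0.0159], [0.7962, -0.5901, 0.2668, 0, 0, 0.0159], [0.7962, -0.5901, 0.2668, 0, 0, 0.0159], [0.7962, -0.5901, 0.2668, 0, 0, 0.0159], [0.7962, -0.5901, 0.2668, 0, 0, 0.0159]])

```text
t: 1.95
eef_pos: [508.6, -293.2, 209.4]
tool_rot: [0.001, 1.0, 0.023, -0.0]
ft_force: [-0.5, 0.6, 1.1]
width: 43.4
gripper_force: 0.0
```

Emit:
move_arm(targets=[[0.368, -0.2853, 0.4001, 0, 0, 0.0159], [0.368, -0.2853, 0.4001, 0, 0, 0.0159], [0.368, -0.2853, 0.4001, 0, 0, 0.0159], [0.368, -0.2853, 0.4001, 0, 0, 0.0159], [0.368, -0.2853, 0.4001, 0, 0, 0.0159], [0.368, -0.2853, 0.4001, 0, 0, 0.0159]])

```text
t: 2.55
eef_pos: [562.7, -247.2, 150.6]
tool_rot: [0.002, 1.0, -0.002, 0.001]
ft_force: [0.7, 0.4, -0.3]
width: 43.3
gripper_force: 0.0
```

Run:
```python
from h import *
o=get_obs();print(o["t"],o["eef_pos"],o["tool_rot"],o["ft_force"],o["width"])
i=eyes.camera_info("wrist");im=eyes.capture("wrist");cv2.imwrite("pics/w1.png",im)
import pickle;pickle.dump(i,open("w1.pkl","wb"))
print(proj("wrist",[565,-244.5,90],i))
```

```text
2.55 [ 562.72682218 -247.16461241  150.58590498] [ 1.76554817e-03  9.99996465e-01 -1.80640235e-03  8.31097643e-04] [ 0.72035972  0.36012721 -0.25095169] 43.27370147292572
[252.24781529 193.22499415]
```

View pics/w1.png

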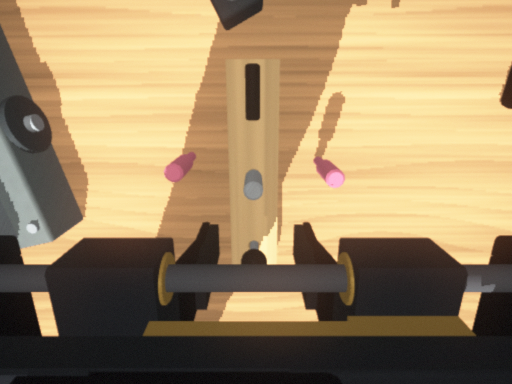

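```bash
cat > sync.py <<'E'
import json,numpy as np
from station import get_obs
o=get_obs();q=o["tool_rot"]
json.dump(dict(p=list(map(float,o["eef_pos"])),q=[float(q[1]),float(q[2]),float(q[3]),float(q[0])]),open("cmd.json","w"))
print(o["t"],np.round(o["eef_pos"],2),np.round(o["ft_force"],1),np.round(q,4))
E
python3 - <<'E'
from h import *
import pickle;i=pickle.load(open("w1.pkl","rb"))
print(atz("wrist",(253.5,190.5),90,i), atz("wrist",(253.5,188),90,i))
E
python3 sync.py; python3 plan.py 565.5,-244.8,100,0; python3 plan.py 565.5,-244.8,52,0
```

```text
[ 567.42016732 -245.58035754   90.        ] [ 569.63414341 -245.59473565   90.        ]
2.6 [ 562.9  -246.68  150.46] [-0.8 -0.6  0.3] [ 1.6e-03  1.0e+00 -1.5e-03  8.0e-04]
[0.0167, -0.0137, 0.3364, 0.001, -0.0005, -0.001] 
[-0.0, -0.0, 0.32, 0.0, -0.0, 0.0]
```

Emit:
move_arm(targets=[[0.02, -0.0137, 0.3364, 0.001, -0.0005, -0.001], [0.02, -0.0137, 0.3364, 0.001, -0.0005, -0.001], [0.02, -0.0137, 0.6564, 0.001, -0.0005, -0.001], [0.02, -0.0137, 0.6564, 0.001, -0.0005, -0.001], [0.02, -0.0137, 0.6564, 0.001, -0.0005, -0.001], [0.02, -0.0137, 0.6564, 0.001, -0.0005, -0.001]])

```text
t: 3.2
eef_pos: [567.6, -243.6, 53.8]
tool_rot: [0.0, 1.0, 0.001, 0.001]
ft_force: [0.7, -0.1, 0.1]
width: 43.7
gripper_force: 0.0
```

Emit:
move_arm(targets=[[0, 0, 0, 0, 0, 0], [0, 0, 0, 0, 0, 0], [0, 0, 0, 0, 0, 0], [0, 0, 0, 0, 0, 0], [0, 0, 0, 0, 0, 0], [0, 0, 0, 0, 0, 0]], grip=1, force=40)

```text
t: 3.8
eef_pos: [566.5, -243.2, 51.1]
tool_rot: [-0.0, 1.0, 0.001, -0.0]
ft_force: [-0.4, -0.3, 1.2]
width: 15.6
gripper_force: 40.0
```

```bash
python3 sync.py;python3 plan.py 566,-245,125,0; python3 plan.py 566,-245,200,0
```

```text
3.8 [ 566.46 -243.19   51.14] [-0.4 -0.3  1.2] [-5.0e-04  1.0e+00  1.2e-03 -4.0e-04]
[-0.0035, 0.0116, -0.4924, -0.0003, 0.0003, 0.0008] 
[0.0001, -0.0, -0.5, 0.0, -0.0, -0.0]
```

Emit:
move_arm(targets=[[0, 0, -0.13, 0, 0, 0], [0, 0, -0.26, 0, 0, 0], [0, 0, -0.4, 0, 0, 0], [0, 0, -0.7, 0, 0, 0], [0, 0, -0.95, 0, 0, 0], [0, 0, -0.95, 0, 0, 0], [0, 0, -0.95, 0, 0, 0]])

```text
t: 4.5
eef_pos: [566.7, -243.2, 193.8]
tool_rot: [-0.0, 1.0, 0.001, -0.0]
ft_force: [-0.0, -0.9, -2.2]
width: 15.7
gripper_force: 39.9
```

```bash
python3 sync.py;python3 plan.py 555,-110,220,-0.1; python3 plan.py 545,20,220,-0.2;python3 plan.py 530,85,200,-0.288; cat cmd.json
python3 - <<'E'
from h import *
a=eyes.capture("scene");b=eyes.capture("side")
cv2.imwrite("pics/c2.png",np.hstack([crop(a,150,190,110,120,3.6),crop(b,265,60,110,120,3.6)]))
E
```

```text
4.5 [ 566.69 -243.21  193.8 ] [-0.  -0.9 -2.2] [-3.0e-04  1.0e+00  1.3e-03 -1.0e-04]
[-0.0757, -0.8884, -0.174, -0.0002, 0.0001, 0.0327] 
[-0.1529, -0.8557, 0.0, -0.0, -0.0, 0.0318] 
[-0.1842, -0.4048, 0.1333, -0.0, -0.0, 0.028] 
{"p": [529.9947717397931, 85.00505446806218, 200.00732789326372], "q": [0.9896504065219928, -0.14349937606672447, 3.395205421680476e-05, -2.8045914246482797e-05]}
```

View pics/c2.png

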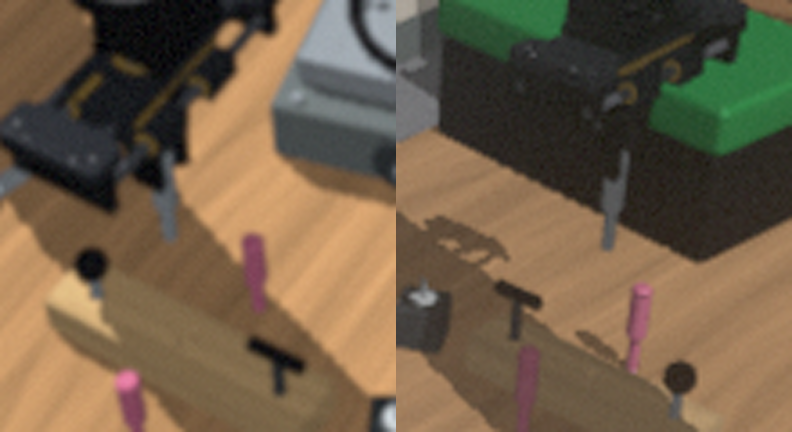

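Emit:
move_arm(targets=[[-0.0757, -0.8884, -0.174, 0, 0, 0.0327], [-0.0757, -0.8884, -0.174, 0, 0, 0.0327], [-0.0757, -0.8884, -0.174, 0, 0, 0.0327], [-0.0757, -0.8884, -0.174, 0, 0, 0.0327], [-0.0757, -0.8884, -0.174, 0, 0, 0.0327]])

```text
t: 5.1
eef_pos: [554.3, -109.4, 218.6]
tool_rot: [-0.001, 0.999, -0.049, -0.001]
ft_force: [1.0, -0.4, -0.8]
width: 15.7
gripper_force: 39.9
```

Emit:
move_arm(targets=[[-0.1529, -0.8557, 0, 0, 0, 0.0318], [-0.1529, -0.8557, 0, 0, 0, 0.0318], [-0.1529, -0.8557, 0, 0, 0, 0.0318], [-0.1529, -0.8557, 0, 0, 0, 0.0318], [-0.1529, -0.8557, 0, 0, 0, 0.0318]])

```text
t: 5.6
eef_pos: [544.7, 18.8, 218.8]
tool_rot: [-0.0, 0.995, -0.1, -0.001]
ft_force: [0.1, -0.1, -0.8]
width: 15.6
gripper_force: 39.9
```

Emit:
move_arm(targets=[[-0.1842, -0.4048, 0.1333, 0, 0, 0.028], [-0.1842, -0.4048, 0.1333, 0, 0, 0.028], [-0.1842, -0.4048, 0.1333, 0, 0, 0.028], [-0.1842, -0.4048, 0.1333, 0, 0, 0.028], [-0.1842, -0.4048, 0.1333, 0, 0, 0.028]])

```text
t: 6.1
eef_pos: [530.5, 82.5, 199.8]
tool_rot: [-0.0, 0.989, -0.145, -0.001]
ft_force: [-0.2, 0.5, 0.0]
width: 15.7
gripper_force: 39.9
```

```bash
cat > look.py <<'E'
import sys
from h import *
import pickle
o=get_obs();print(o["t"],np.round(o["eef_pos"],2),np.round(o["ft_force"],1),np.round(o["tool_rot"],4))
i=eyes.camera_info("wrist");im=eyes.capture("wrist");n=sys.argv[1];cv2.imwrite(f"pics/{n}_raw.png",im)
pickle.dump(i,open(n+".pkl","wb"));cv2.imwrite(f"pics/{n}.png",cv2.resize(im,(800,600),interpolation=cv2.INTER_CUBIC))
E
python3 look.py w2
```

```text
6.1 [530.46  82.51 199.78] [-0.2  0.5  0. ] [-2.000e-04  9.894e-01 -1.452e-01 -7.000e-04]
```

View pics/w2.png

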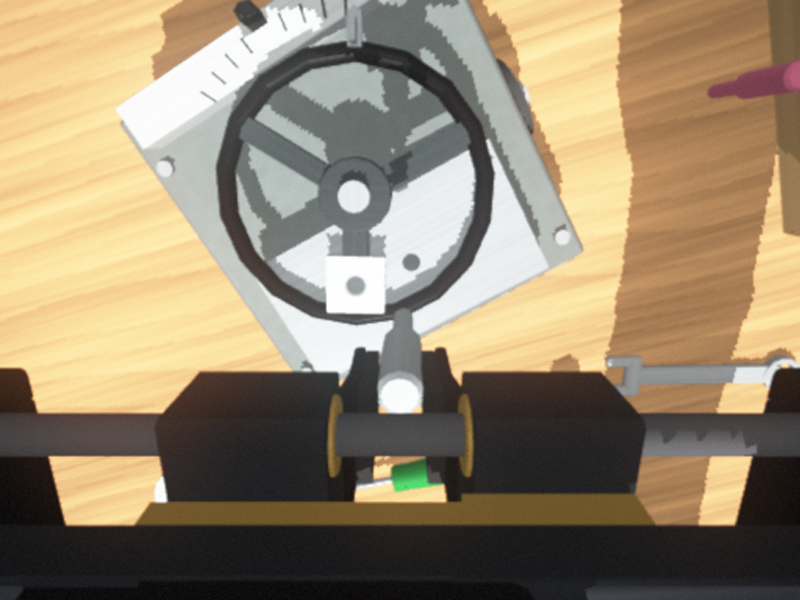

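Run:
```python
from h import *
import pickle;i=pickle.load(open("w2.pkl","rb"))
k=1.5625
f=lambda n,x,y,z:print(n,atz("wrist",(x/k,y/k),z,i).round(1)) or atz("wrist",(x/k,y/k),z,i)
A=f("hub",353,196,108);
rim=[f("r",218,185,98),f("r",493,185,98),f("r",355,42,98),f("r",357,323,98)];print(sum(rim)/4)
L=f("lug",355.5,285.5,100);H=f("lock",411,262,86);F=f("fin",250,16,106);P=f("ptr tip",354,18,100);f("foot",402,314,155);f("pintop",400,393,238)
for n,X in(("L",A-L),("H",A-H),("F",F-A),("P",P-A)):print(n,np.hypot(X[0],X[1]).round(1),np.arctan2(X[1],X[0]).round(3))
```

```text
hub [591.6  92.2 108. ]
r [620.  167.7  98. ]
r [573.3  12.2  98. ]
r [668.8  66.4  98. ]
r [513.9 116.3  98. ]
[594.01945797  90.65752861  98.        ]
lug [538.6 109.  100. ]
lock [539.8  72.2  86. ]
fin [694.5 114.7 106. ]
ptr tip [679.5  63.2 100. ]
foot [530.8  81.3 155. ]
pintop [531.3  82.3 238. ]
L 55.7 -0.306
H 55.6 0.368
F 105.3 0.215
P 92.5 -0.319
```

```bash
python3 sync.py;python3 plan.py 538.5,109.3,199.8,-0.306 538.5,109.3,160,-0.306
```

```text
6.15 [530.4   82.82 199.89] [ 0.5  0.2 -0.7] [-3.000e-04  9.894e-01 -1.451e-01 -6.000e-04]
[0.0011, -0.1846, 0.0006, -0.0001, 0.0004, 0.0047] 
[0.0014, -0.1845, 0.266, -0.0001, 0.0004, 0.0047]
```

Emit:
move_arm(targets=[[0.0011, -0.1846, 0, 0, 0.0004, 0.0047], [0.0014, -0.1846, 0.266, 0, 0.0004, 0.0047], [0.0014, -0.1846, 0.266, 0, 0.0004, 0.0047], [0.0014, -0.1846, 0.266, 0, 0.0004, 0.0047], [0.0014, -0.1846, 0.266, 0, 0.0004, 0.0047], [0.0014, -0.1846, 0.266, 0, 0.0004, 0.0047]])

```text
t: 6.75
eef_pos: [538.7, 111.1, 161.6]
tool_rot: [-0.001, 0.988, -0.151, 0.001]
ft_force: [-0.1, 0.4, -0.1]
width: 15.7
gripper_force: 39.9
```

```bash
python3 look.py w3
python3 - <<'E'
from h import *
im=cv2.imread("pics/w3_raw.png")
cv2.imwrite("pics/w3c.png",crop(im,200,120,110,120,5))
E
```

```text
6.75 [538.7  111.1  161.63] [-0.1  0.4 -0.1] [-6.000e-04  9.885e-01 -1.513e-01  1.000e-03]
```

View pics/w3c.png

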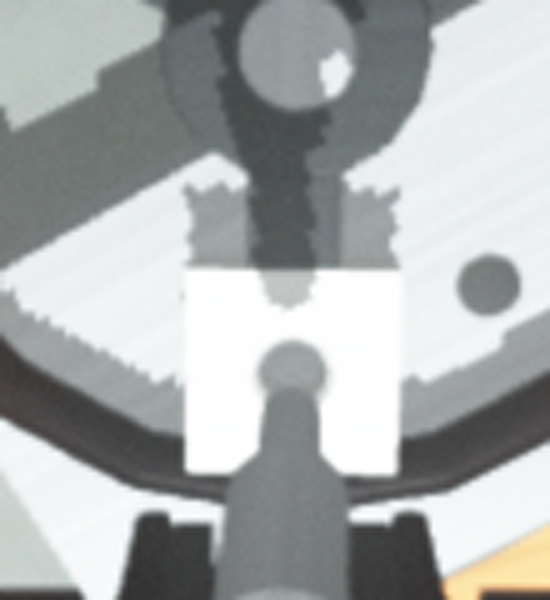

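```bash
python3 - <<'E'
from h import *
import pickle;i=pickle.load(open("w3.pkl","rb"))
c=lambda p:((p-np.array([200,120]))*5).round(1)
print("foot exp",c(proj("wrist",[538.7,111.1,117.6],i)))
g=lambda x,y,z:atz("wrist",(200+x/5,120+y/5),z,i).round(1)
A=g(297,52,108);L=g(293,371,100);H=g(489,285,86)
print("lug",L,"foot",g(290,398,117.6),"axis",A,"H",H)
for X in(A-L,A-H):print(np.hypot(X[0],X[1]),np.arctan2(X[1],X[0]))
E
python3 sync.py
```

```text
foot exp [280.4 410.9]
lug [539.  108.7 100. ] foot [540.3 109.  117.6] axis [591.1  91.9 108. ] H [539.6  72.   86. ]
54.7416660323743 -0.3119299573546024
55.211049618713105 0.3687343006920517
6.8 [538.55 111.2  161.4 ] [ 0.3 -0.6 -0.9] [-6.000e-04  9.885e-01 -1.513e-01  9.000e-04]
```

Emit:
move_arm(targets=[[-0.003, 0.002, 0.04, 0, 0, 0], [-0.003, 0.002, 0.08, 0, 0, 0], [-0.003, 0.002, 0.11, 0, 0, 0], [-0.003, 0.002, 0.135, 0, 0, 0], [-0.003, 0.002, 0.155, 0, 0, 0], [-0.003, 0.002, 0.155, 0, 0, 0]])

```text
t: 7.4
eef_pos: [537.1, 111.3, 136.2]
tool_rot: [-0.0, 0.989, -0.151, -0.0]
ft_force: [0.6, 0.3, -1.0]
width: 15.9
gripper_force: 39.9
```

Emit:
move_arm(targets=[[0, 0, 0, 0, 0, 0], [0, 0, 0, 0, 0, 0], [0, 0, 0, 0, 0, 0]])

```text
t: 7.7
eef_pos: [537.4, 111.4, 137.0]
tool_rot: [-0.0, 0.989, -0.151, 0.0]
ft_force: [-0.0, 0.0, 0.1]
width: 15.5
gripper_force: 40.0
```

Emit:
move_arm(targets=[[0.0, 0, 0.015, 0, 0, 0], [0, 0, 0.03, 0, 0, 0], [0, 0, 0.03, 0, 0, 0], [0, 0, 0.03, 0, 0, 0]])

```text
t: 8.1
eef_pos: [537.3, 111.4, 132.2]
tool_rot: [-0.0, 0.989, -0.151, -0.0]
ft_force: [0.8, -0.0, -0.5]
width: 15.6
gripper_force: 40.0
```

```bash
python3 sync.py
python3 - <<'E'
from h import *
a=eyes.capture("scene");b=eyes.capture("side");w=eyes.capture("wrist")
cv2.imwrite("pics/c3.png",np.hstack([crop(a,224,120,100,120,2.6),crop(b,164,100,100,120,2.6),crop(w,200,120,100,120,2.6)]))
E
```

```text
8.1 [537.26 111.44 132.21] [ 0.8 -0.  -0.5] [-4.000e-04  9.886e-01 -1.508e-01 -1.000e-04]
```

View pics/c3.png

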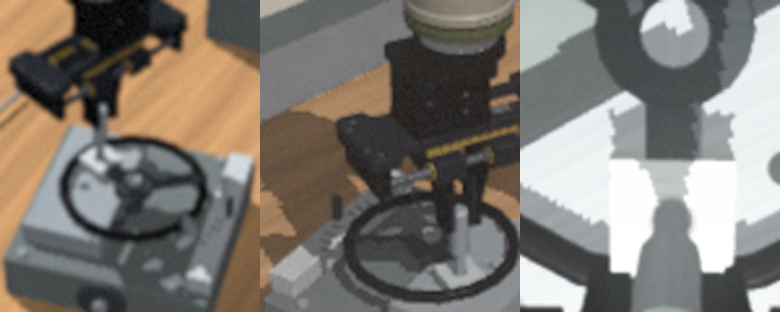

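```bash
cat > arc.py <<'E'
import sys,subprocess,numpy as np
# arc.py z r phi1 phi2 ...
z,r=map(float,sys.argv[1:3]);A=(589.7,94.4)
subprocess.run(["python3","plan.py"]+[f"{A[0]-r*np.cos(f)},{A[1]-r*np.sin(f)},{z},{f}" for f in map(float,sys.argv[3:])])
E
python3 arc.py 132.2 55 -0.29 -0.25 -0.2 -0.15 -0.1 -0.05 0 0.05 0.1 0.1
```

```text
[0.001, 0.0089, 0.0001, -0.0002, 0.0001, -0.0041] 
[0.0014, 0.0235, 0.0001, -0.0002, 0.0001, -0.0168] 
[0.0029, 0.0418, 0.0001, -0.0002, 0.0001, -0.0327] 
[0.0052, 0.06, 0.0, -0.0002, 0.0001, -0.0486] 
[0.0084, 0.078, 0.0, -0.0002, 0.0001, -0.0646] 
[0.0126, 0.0959, 0.0, -0.0003, 0.0001, -0.0805] 
[0.0176, 0.1135, -0.0, -0.0003, 0.0001, -0.0964] 
[0.0235, 0.1309, -0.0, -0.0003, 0.0001, -0.1123] 
[0.0303, 0.1479, -0.0, -0.0003, 0.0001, -0.1282] 
[0.0303, 0.1479, -0.0, -0.0003, 0.0001, -0.1282]
```

Emit:
move_arm(targets=[[0.001, 0.0089, 0, 0, 0, -0.0041], [0.0014, 0.0235, 0, 0, 0, -0.0168], [0.0029, 0.0418, 0, 0, 0, -0.0327], [0.0052, 0.06, 0, 0, 0, -0.0486], [0.0084, 0.078, 0, 0, 0, -0.0646], [0.0126, 0.0959, 0, 0, 0, -0.0805], [0.0176, 0.1135, 0, 0, 0, -0.0964], [0.0235, 0.1309, 0, 0, 0, -0.1123], [0.0303, 0.1479, 0, 0, 0, -0.1282], [0.0303, 0.1479, 0, 0, 0, -0.1282]])

```text
t: 9.25
eef_pos: [535.1, 89.7, 132.5]
tool_rot: [-0.001, 0.999, 0.051, 0.0]
ft_force: [0.3, 4.3, 0.5]
width: 15.6
gripper_force: 40.0
```

```bash
cp cmd.json cmd_plan.json; python3 sync.py
python3 - <<'E'
from station import get_obs
import numpy as np
o=get_obs();p=np.array(o["eef_pos"])[:2];d=np.array([589.7,94.4])-p
print(np.hypot(*d),np.arctan2(d[1],d[0]),o["ft_force"])
E
cp cmd_plan.json cmd.json;python3 arc.py 132.2 55 0.13 0.16 0.19 0.22 0.22
```

```text
9.25 [535.07  89.69 132.53] [0.3 4.3 0.5] [-1.100e-03  9.987e-01  5.080e-02  2.000e-04]
54.83117333939694 0.08605094674026148 [0.31203189 4.32912571 0.52662478]
[0.0001, 0.011, -0.0, 0.0, -0.0, -0.0096] 
[0.0006, 0.022, -0.0, 0.0, -0.0, -0.0191] 
[0.0015, 0.033, -0.0, 0.0, -0.0, -0.0287] 
[0.0026, 0.0439, -0.0, 0.0, -0.0, -0.0382] 
[0.0026, 0.0439, -0.0, 0.0, -0.0, -0.0382]
```

Emit:
move_arm(targets=[[0.0001, 0.011, 0, 0, 0, -0.0096], [0.0006, 0.022, 0, 0, 0, -0.0191], [0.0015, 0.033, 0, 0, 0, -0.0287], [0.0026, 0.0439, 0, 0, 0, -0.0382], [0.0026, 0.0439, 0, 0, 0, -0.0382], [0.0026, 0.0439, 0, 0, 0, -0.0382]])

```text
t: 9.85
eef_pos: [536.0, 83.3, 132.5]
tool_rot: [-0.001, 0.994, 0.109, 0.0]
ft_force: [-0.9, 4.6, 0.5]
width: 15.5
gripper_force: 40.0
```

```bash
cp cmd.json cmd_plan.json; python3 look.py w4
python3 - <<'E'
from h import *
o=get_obs();p=np.array(o["eef_pos"])[:2];d=np.array([589.7,94.4])-p
print(np.hypot(*d),np.arctan2(d[1],d[0]),o["ft_force"])
im=cv2.imread("pics/w4_raw.png");cv2.imwrite("pics/w4c.png",crop(im,140,0,200,240,2.5))
E
```

```text
9.85 [536.03  83.26 132.48] [-0.9  4.6  0.5] [-8.000e-04  9.940e-01  1.093e-01  2.000e-04]
54.845327537415024 0.20732934953719237 [-1.06620784  3.57812002  1.27186843]
```

View pics/w4c.png

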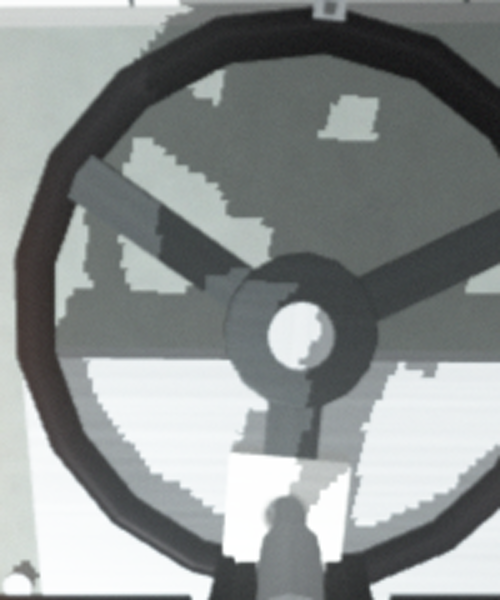

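Run:
```python
from h import *
import pickle;i=pickle.load(open("w4.pkl","rb"))
g=lambda x,y,z:atz("wrist",(140+x/2.5,y/2.5),z,i).round(1)
A=g(302,335,108);P=g(331,8,100);L=g(287,512,100);lc=np.mean([g(232,453,100),g(351,465,100),g(222,557,100),g(341,570,100)],0)
print(A,P,L,lc)
for X in(A-L,A-lc,P-A,P-lc):print(np.hypot(X[0],X[1]),np.arctan2(X[1],X[0]))
print(np.array(i["pose"]).round(3))
```

```text
[591.8  91.7 108. ] [672.4 102.4 100. ] [537.7  84.  100. ] [537.575  84.175 100.   ]
54.64521937004179 0.14137945630670182
54.744645856923675 0.13789294270460395
81.30713375836098 0.13198261168185213
136.05120819015164 0.13436081474438089
[[ 2.17000e-01 -9.34000e-01 -2.86000e-01  6.15690e+02]
 [-9.76000e-01 -2.08000e-01 -6.10000e-02  1.00108e+02]
 [-2.00000e-03  2.92000e-01 -9.56000e-01  3.18750e+02]
 [ 0.00000e+00  0.00000e+00  0.00000e+00  1.00000e+00]]
```

```bash
cp cmd_plan.json cmd.json; cat cmd.json; sed -i 's/A=(589.7,94.4)/A=(591.3,91.8)/' arc.py; python3 arc.py 132.2 55.3 0.19 0.21 0.23 0.25 0.27 0.27 0.27
```

```text
{"p": [536.0226934431814, 82.39562926387175, 132.19535443138636], "q": [0.9939589026804536, 0.10975287694731999, 2.767720334643081e-05, 7.083803866247681e-05]}[0.0048, 0.0082, -0.0, 0.0, -0.0, 0.0095] 
[0.0047, 0.0155, -0.0, 0.0, -0.0, 0.0032] 
[0.0047, 0.0229, -0.0, 0.0, -0.0, -0.0032] 
[0.0048, 0.0303, -0.0, 0.0, -0.0, -0.0096] 
[0.0051, 0.0377, -0.0, 0.0, -0.0, -0.0159] 
[0.0051, 0.0377, -0.0, 0.0, -0.0, -0.0159] 
[0.0051, 0.0377, -0.0, 0.0, -0.0, -0.0159]
```

Emit:
move_arm(targets=[[0.002, 0.0082, 0, 0, 0, 0], [0.003, 0.0155, 0, 0, 0, 0], [0.004, 0.0229, 0, 0, 0, -0.003], [0.0048, 0.0303, 0, 0, 0, -0.0096], [0.0051, 0.0377, 0, 0, 0, -0.0159], [0.0051, 0.0377, 0, 0, 0, -0.0159], [0.0051, 0.0377, 0, 0, 0, -0.0159]])

```text
t: 10.6
eef_pos: [538.0, 77.1, 132.3]
tool_rot: [-0.0, 0.991, 0.134, 0.0]
ft_force: [-1.9, 3.9, 2.1]
width: 15.1
gripper_force: 40.0
```

Emit:
move_arm(targets=[[0, 0, 0.008, 0, 0, 0], [0, 0, 0.008, 0, 0, 0], [0, 0, 0.008, 0, 0, 0]])

```text
t: 10.9
eef_pos: [537.9, 77.1, 130.9]
tool_rot: [-0.0, 0.991, 0.134, -0.0]
ft_force: [-0.6, 4.6, -0.7]
width: 15.9
gripper_force: 40.0
```

Emit:
move_arm(targets=[[0, 0, 0.008, 0, 0, 0], [0, 0, 0.008, 0, 0, 0], [0, 0, 0.008, 0, 0, 0]])

```text
t: 11.2
eef_pos: [538.0, 77.1, 129.7]
tool_rot: [-0.0, 0.991, 0.135, -0.0]
ft_force: [-0.4, 4.7, 0.7]
width: 15.4
gripper_force: 40.0
```

Emit:
move_arm(targets=[[0, 0, 0.006, 0, 0, 0], [0, 0, 0.006, 0, 0, 0], [0, 0, 0.006, 0, 0, 0]])

```text
t: 11.5
eef_pos: [538.1, 77.1, 129.0]
tool_rot: [-0.0, 0.991, 0.135, 0.0]
ft_force: [-1.5, 5.0, 2.6]
width: 15.9
gripper_force: 40.0
```

Emit:
move_arm(targets=[[0, 0, 0.006, 0, 0, 0], [0, 0, 0.006, 0, 0, 0], [0, 0, 0.006, 0, 0, 0]])

```text
t: 11.8
eef_pos: [538.7, 77.2, 128.9]
tool_rot: [-0.0, 0.991, 0.134, 0.001]
ft_force: [-1.9, 4.3, 7.7]
width: 15.6
gripper_force: 40.1
```

```bash
python3 - <<'E'
import json;c=json.load(open("cmd.json"));c["p"][2]-=4.2;json.dump(c,open("cmd.json","w"));print(c)
E
python3 arc.py 128.2 55.3 0.29 0.30 0.31 0.32 0.33 0.34 ; for f in "0.35 0.36" "0.37 0.38" "0.39 0.40" "0.41 0.42" "0.43 0.44" ; do echo; python3 arc.py 128.2 55.3 $f; done
```

```text
{'p': [538.0030697017525, 77.04377359192412, 127.99621532050593], 'q': [0.9909080453859105, 0.13454084809238906, 2.589952854968487e-05, 7.15071306061871e-05]}
[0.0001, 0.0073, -0.0014, 0.0, -0.0, -0.0064] 
[0.0002, 0.011, -0.0014, 0.0, -0.0, -0.0096] 
[0.0003, 0.0147, -0.0014, 0.0, -0.0, -0.0128] 
[0.0005, 0.0184, -0.0014, 0.0, -0.0, -0.0159] 
[0.0007, 0.0221, -0.0014, 0.0, -0.0, -0.0191] 
[0.0009, 0.0257, -0.0014, 0.0, -0.0, -0.0223] 

[0.0, 0.0037, 0.0, 0.0, -0.0, -0.0032] 
[0.0001, 0.0074, 0.0, 0.0, -0.0, -0.0064] 

[0.0, 0.0037, 0.0, 0.0, -0.0, -0.0032] 
[0.0001, 0.0074, 0.0, 0.0, -0.0, -0.0063] 

[-0.0, 0.0037, 0.0, 0.0, -0.0, -0.0032] 
[0.0, 0.0074, 0.0, 0.0, -0.0, -0.0064] 

[0.0001, 0.0037, 0.0, 0.0, -0.0, -0.0032] 
[0.0001, 0.0073, 0.0, 0.0, -0.0, -0.0064] 

[0.0, 0.0037, 0.0001, 0.0, -0.0, -0.0032] 
[0.0001, 0.0074, 0.0001, 0.0, -0.0, -0.0063]
```

Emit:
move_arm(targets=[[0.0001, 0.0073, -0.0014, 0, 0, -0.0064], [0.0002, 0.011, -0.0014, 0, 0, -0.0096], [0.0003, 0.0147, -0.0014, 0, 0, -0.0128], [0.0003, 0.0147, -0.0014, 0, 0, -0.0128]])

```text
t: 12.2
eef_pos: [538.9, 75.8, 128.9]
tool_rot: [-0.001, 0.988, 0.155, 0.001]
ft_force: [-3.0, 7.2, 6.5]
width: 15.5
gripper_force: 40.2
```

Emit:
move_arm(targets=[[0, 0.0037, 0, 0, 0, -0.0032], [0.0001, 0.0074, 0, 0, 0, -0.0064], [0.0001, 0.0074, 0, 0, 0, -0.0064]])

```text
t: 12.5
eef_pos: [539.2, 74.8, 128.9]
tool_rot: [-0.001, 0.986, 0.165, 0.0]
ft_force: [-2.5, 6.7, 5.6]
width: 15.9
gripper_force: 40.3
```

Emit:
move_arm(targets=[[0, 0.0037, 0, 0, 0, -0.0032], [0.0001, 0.0074, 0, 0, 0, -0.0064], [0.0001, 0.0074, 0, 0, 0, -0.0064]])

```text
t: 12.8
eef_pos: [539.5, 73.6, 128.7]
tool_rot: [-0.001, 0.985, 0.175, 0.0]
ft_force: [-2.9, 6.5, 5.0]
width: 15.5
gripper_force: 40.2
```

Emit:
move_arm(targets=[[0, 0.0037, 0.001, 0, 0, -0.0032], [0, 0.0037, 0.001, 0, 0, -0.0032], [0, 0.0037, 0.001, 0, 0, -0.0032]])

```text
t: 13.1
eef_pos: [539.5, 72.6, 128.2]
tool_rot: [-0.001, 0.984, 0.179, 0.0]
ft_force: [-2.3, 5.6, 3.0]
width: 15.8
gripper_force: 40.1
```

Emit:
move_arm(targets=[[0, 0.0037, 0.001, 0, 0, -0.0032], [0, 0.0037, 0.001, 0, 0, -0.0032], [0, 0.0037, 0.001, 0, 0, -0.0032]])

```text
t: 13.4
eef_pos: [539.7, 72.0, 128.0]
tool_rot: [-0.001, 0.983, 0.184, -0.0]
ft_force: [-1.3, 5.9, 2.6]
width: 15.7
gripper_force: 40.1
```

Emit:
move_arm(targets=[[0, 0.0037, 0, 0, 0, -0.0032], [0, 0.0037, 0, 0, 0, -0.0032], [0, 0.0037, 0, 0, 0, -0.0032]])

```text
t: 13.7
eef_pos: [539.8, 71.5, 128.0]
tool_rot: [-0.001, 0.982, 0.189, -0.0]
ft_force: [-2.1, 6.0, 2.5]
width: 15.6
gripper_force: 40.1
```

Emit:
move_arm(targets=[[0, 0, 0.006, 0, 0, 0], [0, 0, 0.012, 0, 0, 0], [0, 0, 0.012, 0, 0, 0], [0, 0, 0.012, 0, 0, 0]])

```text
t: 14.1
eef_pos: [539.7, 71.5, 126.0]
tool_rot: [-0.001, 0.982, 0.189, -0.0]
ft_force: [-1.9, 5.5, 1.5]
width: 15.8
gripper_force: 40.1
```

Emit:
move_arm(targets=[[0, 0, 0.012, 0, 0, 0], [0, 0, 0.024, 0, 0, 0], [0, 0, 0.036, 0, 0, 0], [0, 0, 0.048, 0, 0, 0], [0, 0, 0.05, 0, 0, 0]])

```text
t: 14.6
eef_pos: [539.7, 71.5, 118.5]
tool_rot: [-0.001, 0.982, 0.189, -0.0]
ft_force: [-2.1, 5.1, 1.7]
width: 15.6
gripper_force: 40.0
```

Emit:
move_arm(targets=[[0, 0, 0.012, 0, 0, 0], [0, 0, 0.024, 0, 0, 0], [0, 0, 0.036, 0, 0, 0], [0, 0, 0.048, 0, 0, 0], [0, 0, 0.05, 0, 0, 0]])

```text
t: 15.1
eef_pos: [539.7, 71.6, 110.9]
tool_rot: [-0.001, 0.982, 0.189, -0.0]
ft_force: [-2.7, 4.7, 2.4]
width: 16.0
gripper_force: 40.0
```

Emit:
move_arm(targets=[[0, 0, 0.008, 0, 0, 0], [0, 0, 0.016, 0, 0, 0], [0, 0, 0.02, 0, 0, 0], [0, 0, 0.02, 0, 0, 0]])

```text
t: 15.5
eef_pos: [539.7, 71.6, 108.0]
tool_rot: [-0.001, 0.982, 0.189, -0.0]
ft_force: [-1.3, 5.7, 1.1]
width: 15.9
gripper_force: 40.0
```

Emit:
move_arm(targets=[[0, 0, 0.004, 0, 0, 0], [0, 0, 0.007, 0, 0, 0], [0, 0, 0.007, 0, 0, 0]])

```text
t: 15.8
eef_pos: [539.9, 71.5, 107.1]
tool_rot: [-0.001, 0.982, 0.189, 0.0]
ft_force: [-1.4, 5.6, 2.1]
width: 15.6
gripper_force: 40.0
```

Emit:
move_arm(targets=[[0, 0, 0.005, 0, 0, 0], [0, 0, 0.005, 0, 0, 0], [0, 0, 0.005, 0, 0, 0]])

```text
t: 16.1
eef_pos: [540.2, 71.6, 107.0]
tool_rot: [-0.0, 0.982, 0.189, 0.0]
ft_force: [-3.3, 5.2, 7.5]
width: 15.3
gripper_force: 40.0
```

Emit:
move_arm(targets=[[0, 0, 0.004, 0, 0, 0], [0, 0, 0.004, 0, 0, 0], [0, 0, 0.004, 0, 0, 0]])

```text
t: 16.4
eef_pos: [540.4, 71.7, 106.9]
tool_rot: [-0.0, 0.982, 0.189, 0.001]
ft_force: [-5.0, 4.9, 11.1]
width: 15.5
gripper_force: 40.0
```

Emit:
move_arm(targets=[[0, 0, -0.004, 0, 0, 0], [0, -0.004, -0.005, 0, 0, 0], [0, -0.006, -0.005, 0, 0, 0], [0, -0.006, -0.005, 0, 0, 0]])

```text
t: 16.8
eef_pos: [540.0, 71.8, 107.0]
tool_rot: [-0.0, 0.982, 0.189, 0.0]
ft_force: [-2.1, 3.2, 4.6]
width: 15.6
gripper_force: 40.0
```

Emit:
move_arm(targets=[[0, 0, 0, 0, 0, 0], [0, 0, 0, 0, 0, 0], [0, 0, 0, 0, 0, 0], [0, 0, 0, 0, 0, 0], [0, 0, 0, 0, 0, 0]], grip=0.1)

```text
t: 17.3
eef_pos: [539.7, 71.7, 106.4]
tool_rot: [-0.0, 0.982, 0.189, -0.0]
ft_force: [-0.1, -0.1, -0.9]
width: 38.0
gripper_force: 0.0
```

Emit:
move_arm(targets=[[0, 0, -0.1, 0, 0, 0], [0, 0, -0.25, 0, 0, 0], [0, 0, -0.5, 0, 0, 0], [0, 0, -0.8, 0, 0, 0], [0, 0, -0.8, 0, 0, 0], [0, 0, -0.8, 0, 0, 0]])

```text
t: 17.9
eef_pos: [540.3, 72.2, 228.3]
tool_rot: [-0.0, 0.982, 0.189, 0.002]
ft_force: [0.5, 0.1, -1.3]
width: 39.5
gripper_force: 0.0
```

```bash
python3 look.py w5;  python3 - <<'E'
from h import *
b=eyes.capture("side");w=cv2.imread("pics/w5_raw.png")
cv2.imwrite("pics/c5.png",np.hstack([crop(b,160,140,105,100,3.8),crop(w,150,50,210,200,1.9)]))
E
```

```text
17.9 [540.29  72.2  228.34] [ 0.5  0.1 -1.3] [-1.000e-04  9.820e-01  1.891e-01  1.500e-03]
```

View pics/c5.png

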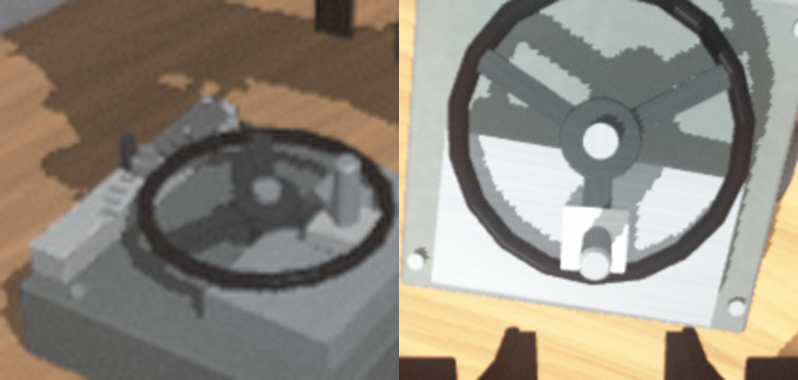

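The pin stands in the lug with its shoulder resting on it. The wheel is held past the mark, and the gripper is clear.

```bash
python3 -c "
from station import arm
print(arm.finish_job())"
```

```text
the job is handed in; nothing more can be done
None
```

The job is handed in at about 18 s: the lock pin sits fully home in the locking hole, about 0.15 rad past the mark, holding the wheel with the gripper clear and no other tools or parts touched.

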